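# Load the naphthalene-ball holder and press it against the shelf's stop for fastening

### The arm

A 6-joint arm with a two-finger parallel gripper is mounted at the origin on the work surface. World frame = base frame: x ahead of the robot, y to its left, z up, the work surface at z = 0. Lengths are in mm, angles in rad, forces in N, time in s.
With the tool pointing down it reaches from about 275 to 1000 mm from the base axis. Payload 8.4 kg.
Tool frame: the origin (TCP) lies midway between the tips of the shut fingers; the grasp point (between the pads) lies 19 mm behind it; z points along the fingers, y is the line along which they close (so a half turn about z gives the same grasp; the last joint's range is limited). The gripper opens to 85 mm and grips with 20 to 120 N. Pads are 22 mm wide; open, the fingers measure 114 mm over their backs; the gripper's body (76 mm by 85 mm) begins 54 mm behind the grasp point. The pads swing forward as they close: fully open they stand 13 mm farther back than shut.
Start: joints at [1.239, 0.353, 1.633, -0, 1.155, -0.002], TCP at [202.407, 591.32, 231.281] pointing down, gripper open.
Joint ranges: [-2.63, 2.63], [-0.92, 2.1], [0.06, 2.66], [-1.3, 4.44], [0, 2.69], [-3.02, 3.02]. Speed limits (rad/s): [2.22, 2.22, 2.79, 3.14, 3.14, 3.14].

### API

Orientations are given as [roll, pitch, yaw] about the fixed x, y, z axes, in that order (R = Rz(yaw) Ry(pitch) Rx(roll)).
In Python, from rig import r, cams gives the robot as it stands. The module is installed in compiled form; this text tells all that it offers.
- The arm moves only by the tool send_rows, never from a script. Its argument "targets" is one flat list of numbers, 7 for each row, row after row: the shift along the tool's x, y, z in m, then the turn, a rotation vector about the tool's x, y, z in rad, then the opening, from -1 (shut) to 1 (fully open). In form: [tx, ty, tz, wx, wy, wz, fingers, tx, ty, tz, wx, wy, wz, fingers, ...]. A call has 1 to 12 rows; each row is the pose to reach, as a shift and turn from the pose commanded when the call began, along the tool's axes at that moment; what a row does not reach only later rows make up. A row lasts 1/12 s, in which the tool goes at most 41.7 mm and 7.16 degrees, less where a joint would pass 70% of its speed; a pose out of reach is approached as far as the arm can. A call with a gripper value outside its range is refused whole. The fingers move at their own pace and stop on an object; "grip_force" is the grip in N (left out, the last holds). Time passes only in rows, so rows that repeat a pose let the fingers close. It gives the time, the measured TCP pose, the force, the opening and the grip force at its end, in the units of the state.
- r.sense(): the state, without advancing time (a new reading comes with each control period).
- cams.grab_frame(name): name is "side" or "top" or "wrist"; returns a dict with "color" (384x512x3 uint8, blue, green, red), "fx", "fy", "cx", "cy" (pixels), "k1" (the pictures are not rectified: a ray, as slopes to the right and down, at radius r is drawn at 1 + k1 r^2 times it, then the intrinsics apply), "xyz" and "attitude" of the camera in the world. Camera axes: x right, y down, z forward; pixel columns grow to the right and rows downward; lengths in mm; the calibration is good to about 2 mm. A picture is of the moment at which its call begins. There is no depth.
- r.sign_off(): hands the job in; it is judged then, once.
The state is a dict: "clock": time; "qpos": joint angles; "qvel": joint speeds; "joint_efforts": joint torques, N m; "eef_pos": TCP position; "tcp_rot": TCP orientation; "contact_force": force on the tool from outside, world axes, zero at the start; "wrist_torque": the same for the moment, N m; "opening": opening from 0.0 (shut) to 1.0 (fully open); "grasp_force": force on a finger pad.
Only numpy, scipy, OpenCV 4.12 (cv2) and the standard library are available. Lean on these libraries where they do the work, as an engineer would, in place of code of your own. Each camera call takes 0.05 s, during which the arm holds its last target. There are 200 camera calls.

### The job

Put the three naphthalene balls from the soap dish into the ball holder on the aluminium shelf, one in each well, before the holder touches the sprung stop bar. Then hold the loaded holder, flat on the shelf, squarely and end to end against the bar, pressing steadily so that the bar is pushed in about half of its 14 mm travel (about 10 N, never to the end of its travel), so that someone can screw it down. Finish while still holding and pressing it like that, do not let go, and leave the mug and the jar where they stand.

Things in the scene. Friction and masses are not known exactly. Their poses are not given: they have to be found in the camera images.
- shelf: Narrow aluminium shelf, 180 (x) by 700 (y) mm, bolted to the counter; it does not move. Origin on the counter under its middle; +x points to its back edge (away from the robot, turned up to 0.2 rad), y along it, z up. The top of its deck is at z = 50 mm. A lip 22 mm high runs along its back edge.
- clip: Spring clip with a black hairbrush lying along x, 190 by 46 mm, 37 mm high, fixed on the shelf's -y end (shelf y = -318 mm). Origin under its middle. Bystander.
- stop_face (a point): The black rubber-covered sprung stop bar, 17 (x) by 160 (y) by 20 (z) mm (3 to 23 mm above the deck), stands in front of the shelf's back lip, parallel to it, its middle at the shelf's y = 0. This point is the middle of the bar's front face (towards the robot), 13 mm above the deck. At rest it is at x = 49 mm in the shelf's frame; it moves with the bar.
- stop (a joint): How far the bar is pushed in, towards the shelf's +x, in m: 0 at rest, 0.014 at the end of travel. Its spring gives 1.5 N per mm, with no preload, so half travel is about 10.5 N.
- holder: Grey plastic ball holder, loose on the deck in front of the bar: a block 46 (x) by 160 (y) by 24 (z) mm, 0.2 to 0.45 kg. Origin at the centre of its underside; its flat back face at x = +23 mm goes against the bar; y is its length. It has three wells in a row and a grip lug at the front. It starts 30 to 80 mm from the bar, turned up to 0.2 rad and shifted up to 25 mm along the shelf.
- lug (a point): Point to grip on the holder's lug, a block at the middle of its front: holder x = -23 to -61 mm, 24 mm wide in y, from 2 to 26 mm above the deck. This point is at holder x = -45 mm, y = 0, 18 mm above the deck; grip across y.
- well0 (a point): Centre of the mouth of the holder's well at y = -50 mm, at the top face (24 mm above the deck). The wells are round, 33 mm across and 11 mm deep. A seated ball's centre is 2 mm above this point.
- well1 (a point): The same for the middle well (y = 0).
- well2 (a point): The same for the well at y = +50 mm.
- dish: Open steel soap dish, 98 (x) by 144 (y) mm, fixed on the deck to the left or right of the holder (it changes places with the mug). Origin at the centre of its underside, axes parallel to the shelf's. Floor 8 mm thick with three square drain holes 16 mm wide at y = -42, 0 and 42 mm, a ball in each; rim 4 mm wide, 14 mm high.
- ball0_center (a point): Centre of a loose white naphthalene ball, 26 mm across, 12 g (one of three alike; any ball may go into any well). At the start it sits in a drain hole of the dish, its centre about 18 mm above the deck.
- ball1_center (a point): Centre of a loose white naphthalene ball, 26 mm across, 12 g (one of three alike; any ball may go into any well). At the start it sits in a drain hole of the dish, its centre about 18 mm above the deck.
- ball2_center (a point): Centre of a loose white naphthalene ball, 26 mm across, 12 g (one of three alike; any ball may go into any well). At the start it sits in a drain hole of the dish, its centre about 18 mm above the deck.
- mug: Teal mug, 76 mm wide, 85 mm high, handle towards the shelf's back, standing on the shelf on the other side of the holder than the dish. Origin at the centre of its underside. Bystander.
- jar: Small glass jar with a steel lid, 48 mm across, 65 mm high, on the shelf's +y end. Origin at the centre of its underside. Bystander.
Mind the look-alikes: they are no part of the job. Of the things shaped like the holder, the grey one is meant.

How it is judged:
By the outcome, as a careful person would: the job done as asked, in the order asked, and still so for the second after the job is handed in, while the arm keeps its last pose, push and grip.
It also fails if it takes over 67 s, if anything falls off the work surface, if the arm or the gripper's body presses on something with over 40 N, if the wrist force passes 120 N, or if a joint passes its speed limit or range.

## Working session

There is one attempt and no reset: what is moved stays moved. The work goes in short steps, Python scripts to look and compute and a tool call to move; the robot and the scene stay as the last step left them, time stands still between calls to the robot, and variables do not carry over. Pictures are saved under pics/ and viewed, at most 10 in all, crops included, and the job is handed in when it is done.

Besides the shell and the picture viewer there is one more tool, called after "Request:" by a JSON object that holds its "op" and its "data". send_rows: Moves the arm, as the interface text tells. Its arguments: {"type":"object","properties":{"targets":{"type":"array"},"grip_force":{"type":"number"}},"required":["targets"]}

```bash
mkdir -p pics; python3 - <<'E'
from rig import r,cams
import cv2,numpy as np
s=r.sense();print(s)
for n in("top","side"):
    f=cams.grab_frame(n);cv2.imwrite(f"pics/{n}0.png",f["color"]);cv2.imwrite(f"pics/{n}0b.png",cv2.resize(f["color"],(800,600),interpolation=cv2.INTER_CUBIC))
    print(n,{k:v for k,v in f.items() if k!="color"})
E
```

```text
{'clock': 0.0, 'qpos': array([ 1.23862499e+00,  3.53632448e-01,  1.63415997e+00,  1.81598742e-06,
        1.15521328e+00, -2.39901536e-03]), 'qvel': array([ 0.00112423, -0.00078643,  0.00047437, -0.001463  , -0.00212693,
        0.00042683]), 'joint_efforts': array([-2.45624142e-03, -6.05246258e+01, -3.42067981e+01, -3.14418203e-04,
        9.27915884e-03,  5.13361556e-06]), 'eef_pos': array([202.22967878, 590.85485983, 230.56044201]), 'tcp_rot': array([-3.14017962e+00, -5.05027942e-06,  2.81181959e+00]), 'contact_force': array([ 0.10288637,  0.16003437, -0.14082549]), 'wrist_torque': array([ 0.0167732 , -0.03549169,  0.01541222]), 'grasp_force': 0.0, 'opening': 0.9969232435240443}
top {'fx': 498.69780586005396, 'fy': 498.69780586005396, 'cx': 253.07401669039717, 'cy': 190.32233245057805, 'k1': 0.01598497286360056, 'xyz': array([ 479.24789033,   35.73143335, 1233.06455864]), 'attitude': array([-3.06771009, -0.01188939, -1.5811744 ])}
side {'fx': 405.5184414486458, 'fy': 405.5184414486458, 'cx': 254.8626949042652, 'cy': 195.02358818298097, 'k1': -0.030661216839631834, 'xyz': array([ 287.10970726, -534.17134368,  761.89837328]), 'attitude': array([-2.37592091e+00, -1.69332779e-03, -4.92352519e-01])}
```

View pics/top0b.png

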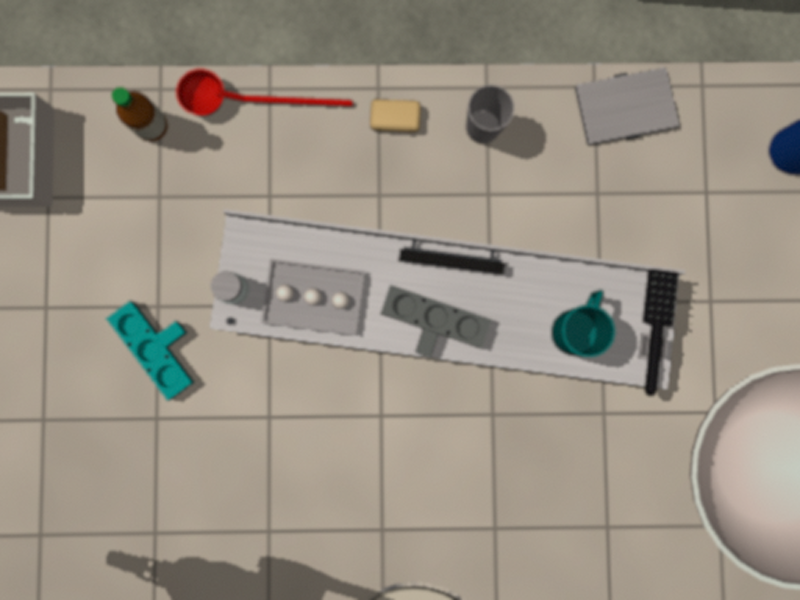

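View pics/side0b.png

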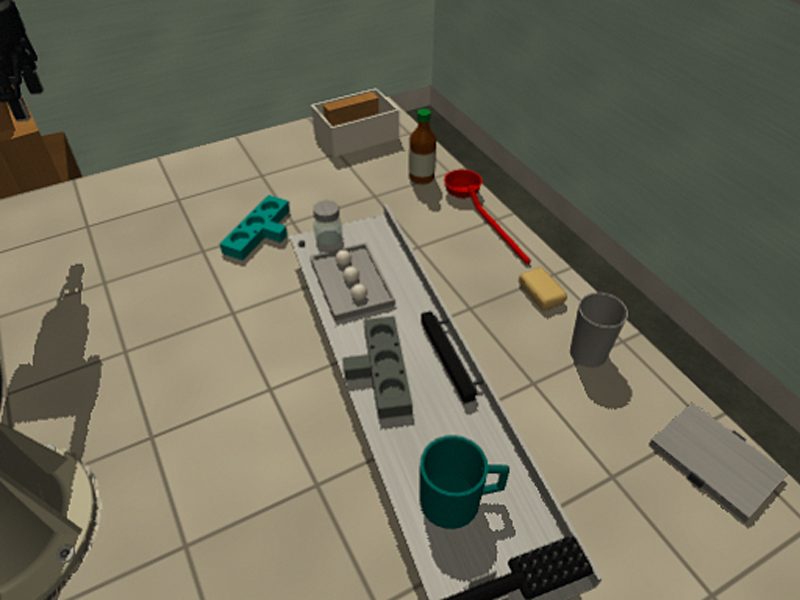

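The top view shows two holder-shaped things: a grey one on the shelf near (437,318) and a teal one on the counter near (150,350). The grey one fits the description. The balls are at about (285,293), (312,297) and (341,300), and the bar is at (452,261). I'll confirm this in an enlarged crop.

```bash
python3 - <<'E'
import cv2
a=cv2.imread("pics/top0.png")[130:240,130:330]
cv2.imwrite("pics/crop.png",cv2.resize(a,(800,440),interpolation=cv2.INTER_CUBIC))
E
```

```text
(no output)
```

View pics/crop.png

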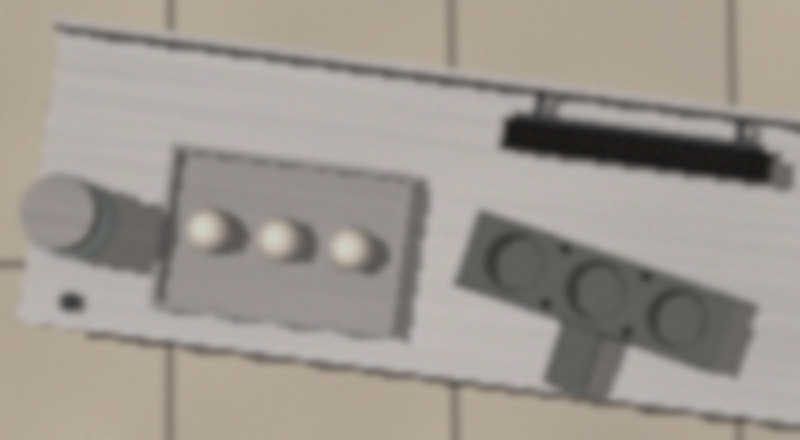

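The crop confirms it: the grey holder's wells are at crop (517,261), (598,290) and (679,318), with the lug at (580,362). The balls are at (211,230), (281,239) and (352,248). The bar's front top edge runs from (503,148) to (768,183).

```bash
cat > h.py <<'E'
import numpy as np,cv2
from scipy.spatial.transform import Rotation as R
from rig import r,cams
def K(f): return np.array([[f["fx"],0,f["cx"]],[0,f["fy"],f["cy"]],[0,0,1]]),np.array([f["k1"],0,0,0.])
def px2w(f,uv,z):
    k,d=K(f);p=cv2.undistortPoints(np.array(uv,float).reshape(-1,1,2),k,d)[:,0]
    v=R.from_euler("xyz",f["attitude"]).apply(np.c_[p,np.ones(len(p))])
    return f["xyz"]+v*((z-f["xyz"][2])/v[:,2])[:,None]
def w2px(f,P):
    k,d=K(f);Rm=R.from_euler("xyz",f["attitude"]).as_matrix().T
    return cv2.projectPoints(np.array(P,float),cv2.Rodrigues(Rm)[0],-Rm@f["xyz"],k,d)[0][:,0]
def to(pos,yaw=None,s=None):
    "shift (m) and turn of the tool to reach world TCP pos (mm), pointing down with tool yaw"
    s=s or r.sense();T=R.from_euler("xyz",s["tcp_rot"])
    t=T.inv().apply(np.array(pos)-s["eef_pos"])/1000
    w=np.zeros(3) if yaw is None else (T.inv()*R.from_euler("xyz",[np.pi,0,yaw])).as_rotvec()
    return np.round(np.r_[t,w],4)
E
python3 - <<'E'
from h import *
f=cams.grab_frame("top");g=cams.grab_frame("side")
c=lambda l:(np.array(l,float)+.5)/4-.5+130
b=px2w(f,c([(211,230),(281,239),(352,248)]),68);print("balls",b)
print("balls side",px2w(g,np.array([(343,258),(351,274),(359,292)])/1.5625,68))
w=px2w(f,c([(517,261),(598,290),(679,318)]),74);print("wells",w)
e=px2w(f,c([(503,148),(768,183)]),73);print("bar",e)
l=px2w(f,c([(58,26),(800,126)]),72);print("lip",l)
k=px2w(f,c([(546,384),(606,400),(563,325),(625,342)]),76);print("lug",k)
for n,q in(("balls",b),("wells",w),("bar",e),("lip",l)):
    d=q[0]-q[-1];print(n,np.hypot(*d[:2]),"yaw",np.arctan2(-d[0],d[1]))
E
```

```text
balls [[574.41052759 186.28836944  68.        ]
 [568.74520526 145.43440122  68.        ]
 [563.07186197 103.9743395   68.        ]]
balls side [[573.91005018 189.05164852  68.        ]
 [569.19266376 148.39919243  68.        ]
 [562.79758956 105.81640067  68.        ]]
wells [[554.13514643   7.65750392  74.        ]
 [536.77133581 -39.30057887  74.        ]
 [520.01389399 -86.20229784  74.        ]]
bar [[ 620.54390702   15.08389592   73.        ]
 [ 598.53232767 -139.79861958   73.        ]]
lip [[ 694.91936944  275.23245183   72.        ]
 [ 632.08215316 -159.43894498   72.        ]]
lug [[482.51524176  -8.27828467  76.        ]
 [472.92715141 -42.89008353  76.        ]
 [516.54854441 -18.56505053  76.        ]
 [506.33730887 -54.40615694  76.        ]]
balls 83.09130437109833 yaw -0.13688741852190695
wells 99.86952615534051 yaw -0.3486808108971769
bar 156.43881625411186 yaw -0.14117253124416201
lip 439.18986663446475 yaw -0.1435679773376501
```

```bash
python3 - <<'E'
from h import *
print(to((574,187.3,130),1.43))
E
```

```text
[-4.8240e-01 -2.6150e-01  1.0100e-01 -8.0000e-04  6.0000e-04  1.3817e+00]
```

Request:
{"op": "send_rows", "data": {"targets": [-0.482,-0.2615,0.06,0,0,1.38,0.2,-0.482,-0.2615,0.06,0,0,1.38,0.2,-0.482,-0.2615,0.06,0,0,1.38,0.2,-0.482,-0.2615,0.06,0,0,1.38,0.2,-0.482,-0.2615,0.06,0,0,1.38,0.2,-0.482,-0.2615,0.06,0,0,1.38,0.2,-0.482,-0.2615,0.06,0,0,1.38,0.2,-0.482,-0.2615,0.06,0,0,1.38,0.2,-0.482,-0.2615,0.06,0,0,1.38,0.2,-0.482,-0.2615,0.06,0,0,1.38,0.2,-0.482,-0.2615,0.06,0,0,1.38,0.2,-0.482,-0.2615,0.06,0,0,1.38,0.2], "grip_force": 20}}

```text
clock: 1.2
eef_pos: [540.1, 223.8, 176.7]
tcp_rot: [3.142, -0.0, 1.424]
contact_force: [0.5, 0.7, -0.1]
opening: 0.602
grasp_force: 0.0
```

```bash
python3 - <<'E'
from h import *
print(r.sense()["eef_pos"],to((574,187.3,130),1.43))
E
```

```text
[540.05469075 223.77059278 176.70663497] [-0.0311  0.0389  0.0467  0.0001 -0.     -0.0062]
```

Request:
{"op": "send_rows", "data": {"targets": [-0.031,0.039,0.04,0,0,-0.006,0.2,-0.031,0.039,0.04,0,0,-0.006,0.2,-0.031,0.039,0.04,0,0,-0.006,0.2,-0.031,0.039,0.04,0,0,-0.006,0.2]}}

```text
clock: 1.53
eef_pos: [573.0, 188.5, 135.9]
tcp_rot: [-3.139, 0.001, 1.436]
contact_force: [-0.5, 0.2, 0.1]
opening: 0.598
grasp_force: 0.0
```

```bash
python3 - <<'E'
from h import *
s=r.sense();f=cams.grab_frame("wrist")
print(s["eef_pos"],s["tcp_rot"],to((574,187.3,60),1.43),f["xyz"],f["attitude"])
print(w2px(f,[(574.2,187.3,68),(569,147,68),(563,105,68)]))
cv2.imwrite("pics/w1.png",f["color"])
E
```

```text
[572.96044763 188.54915176 135.89549079] [-3.13939011e+00  8.46497515e-04  1.43563266e+00] [-0.0021  0.0015  0.0768 -0.001   0.0001  0.0069] [583.53093919 262.87483164 279.4595584 ] [ 2.84837990e+00  2.44310055e-03 -1.35793012e-01]
[[256.55550286 209.14938576]
 [256.86310819 261.69829298]
 [256.40051143 311.14065714]]
```

View pics/w1.png

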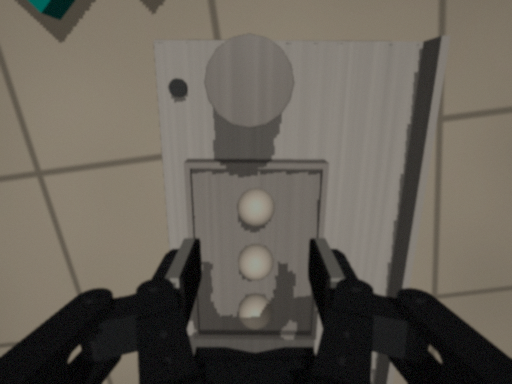

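The wrist view shows the balls at (256,208), (256,262) and (255,311), where my estimates predicted them. I'll descend and grip the first ball.

Request:
{"op": "send_rows", "data": {"targets": [-0.002,0.001,0.04,0,0,0.007,0.2,-0.002,0.001,0.065,0,0,0.007,0.2,-0.002,0.001,0.0755,0,0,0.007,0.2,-0.002,0.001,0.0755,0,0,0.007,0.2,-0.002,0.001,0.0755,0,0,0.007,-0.6,-0.002,0.001,0.0755,0,0,0.007,-0.6,-0.002,0.001,0.0755,0,0,0.007,-0.6,-0.002,0.001,0.0755,0,0,0.007,-0.6,-0.002,0.001,0.0755,0,0,0.007,-0.6,-0.002,0.001,0.0755,0,0,0.007,-0.6], "grip_force": 20}}

```text
clock: 2.42
eef_pos: [574.4, 188.1, 63.1]
tcp_rot: [3.14, -0.001, 1.431]
contact_force: [-4.1, 2.4, 7.2]
opening: 0.283
grasp_force: 19.6
```

Request:
{"op": "send_rows", "data": {"targets": [0,0,0,0,0,0,0.0,0,0,0,0,0,0,0.0,0,0,0,0,0,0,0.0,0,0,0,0,0,0,0.0]}}

```text
clock: 2.75
eef_pos: [574.4, 187.3, 61.7]
tcp_rot: [3.141, -0.0, 1.431]
contact_force: [0.9, -0.2, 0.4]
opening: 0.5
grasp_force: 0.0
```

```bash
python3 - <<'E'
from h import *
s=r.sense();f=cams.grab_frame("wrist");print(s["eef_pos"],s["contact_force"],s["opening"],w2px(f,[(574.2,187.3,68)]))
cv2.imwrite("pics/w2.png",cv2.resize(f["color"][190:384,100:420],(800,485),interpolation=cv2.INTER_CUBIC))
E
```

```text
[574.37701959 187.34104712  61.70979208] [ 0.86822703 -0.16534178  0.42808202] 0.49996283665450697 [[253.85317337 260.34107123]]
```

View pics/w2.png

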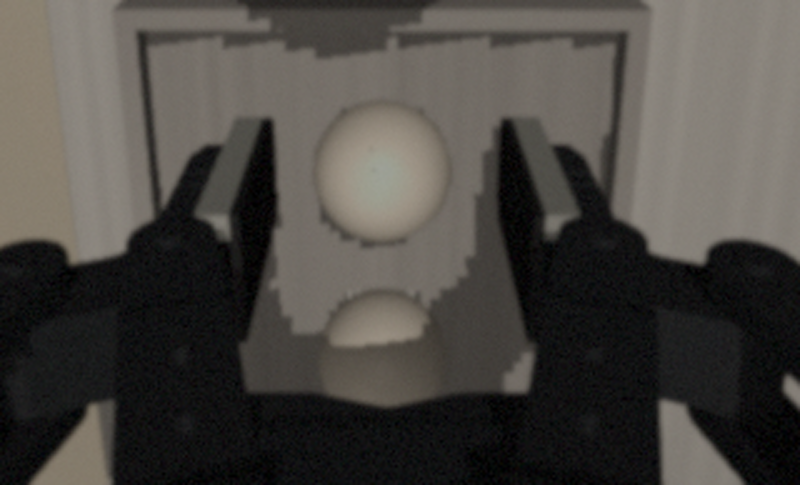

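Request:
{"op": "send_rows", "data": {"targets": [0,0,0.005,0,0,0,0.0,0,0,0.005,0,0,0,0.0,0,0,0.005,0,0,0,-0.6,0,0,0.005,0,0,0,-0.6,0,0,0.005,0,0,0,-0.6,0,0,0.005,0,0,0,-0.6,0,0,0.005,0,0,0,-0.6]}}

```text
clock: 3.38
eef_pos: [574.8, 187.9, 58.0]
tcp_rot: [3.14, -0.001, 1.431]
contact_force: [-4.2, -0.2, 19.3]
opening: 0.287
grasp_force: 21.8
```

Request:
{"op": "send_rows", "data": {"targets": [0,0,-0.005,0,0,0,-0.6,0,0,-0.012,0,0,0,-0.6,0,0,-0.03,0,0,0,-0.6,0,0,-0.055,0,0,0,-0.6,0,0,-0.075,0,0,0,-0.6,0,0,-0.075,0,0,0,-0.6]}}

```text
clock: 3.88
eef_pos: [576.4, 188.0, 135.4]
tcp_rot: [3.136, -0.002, 1.431]
contact_force: [0.9, 0.2, 0.4]
opening: 0.289
grasp_force: 19.7
```

```bash
python3 - <<'E'
from h import *
s=r.sense();f=cams.grab_frame("wrist");print(s["eef_pos"],s["contact_force"],s["opening"])
cv2.imwrite("pics/w3.png",cv2.resize(f["color"][190:384,100:420],(800,485),interpolation=cv2.INTER_CUBIC))
w=np.array([[554.1,7.7],[536.8,-39.3],[520,-86.2]])
for p in w: print(to((*p,130),1.43))
E
```

```text
[576.35032113 188.03572522 135.37019299] [0.8643193  0.19898355 0.35378532] 0.2891389499032403
[-0.1813  0.0039  0.0032  0.0036 -0.0017  0.0007]
[-0.2302 -0.0066  0.0031  0.0036 -0.0017  0.0007]
[-0.279  -0.0167  0.003   0.0036 -0.0017  0.0007]
```

View pics/w3.png

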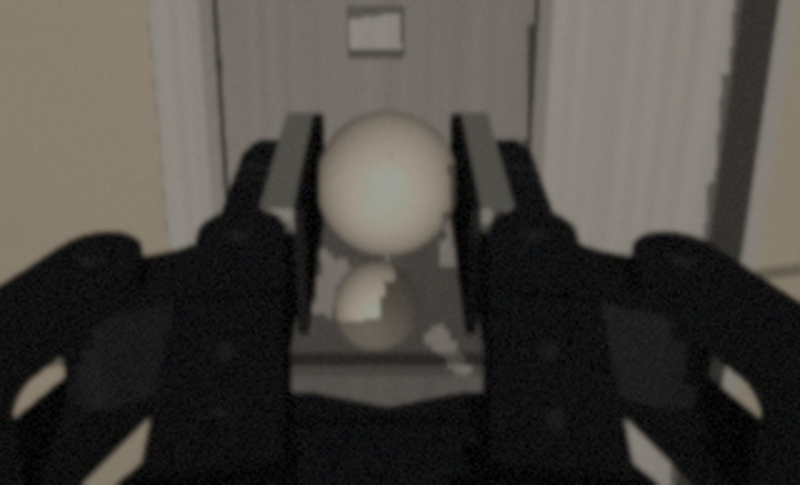

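The ball is held between the pads, and its drain hole shows empty. I'll carry it to the far well at y = -86.

Request:
{"op": "send_rows", "data": {"targets": [-0.035,-0.002,0,0,0,0,-0.6,-0.07,-0.004,0,0,0,0,-0.6,-0.11,-0.006,0,0,0,0,-0.6,-0.15,-0.009,0,0,0,0,-0.6,-0.19,-0.011,0,0,0,0,-0.6,-0.23,-0.014,0,0,0,0,-0.6,-0.26,-0.0155,0.01,0.003,-0.001,0,-0.6,-0.279,-0.0167,0.02,0.003,-0.001,0,-0.6,-0.279,-0.0167,0.03,0.003,-0.001,0,-0.6,-0.279,-0.0167,0.03,0.003,-0.001,0,-0.6]}}

```text
clock: 4.77
eef_pos: [516.6, -87.1, 98.9]
tcp_rot: [-3.134, 0.001, 1.428]
contact_force: [0.0, 1.0, -0.5]
opening: 0.281
grasp_force: 19.7
```

```bash
python3 - <<'E'
from h import *
s=r.sense();print(s["eef_pos"],s["opening"],to((520,-86.2,76),1.43))
E
```

```text
[516.565359   -87.11282848  98.91575434] 0.28123685989910013 [ 0.0014  0.0034  0.0229 -0.0071  0.0008 -0.0016]
```

Request:
{"op": "send_rows", "data": {"targets": [0,0,0.01,0,0,0,-0.6,0,0,0.01,0,0,0,-0.6,0,0,0.01,0,0,0,-0.6]}}

```text
clock: 5.02
eef_pos: [518.4, -85.5, 90.8]
tcp_rot: [-3.137, 0.001, 1.432]
contact_force: [0.8, 0.4, 0.1]
opening: 0.286
grasp_force: 19.7
```

```bash
python3 - <<'E'
from h import *
for i in range(2):
    s=r.sense();f=cams.grab_frame("wrist");print(s["eef_pos"],s["tcp_rot"],to((520,-86.2,76),1.43))
k=np.array([[554.1,7.7,74],[536.8,-39.3,74],[520,-86.2,74]]);print(w2px(f,k))
cv2.imwrite("pics/w4.png",f["color"])
E
```

```text
[518.35590885 -85.50920126  90.82604789] [-3.13740788e+00  8.50318848e-04  1.43217024e+00] [-0.0004  0.0014  0.0153 -0.0034  0.0009  0.0022]
[518.67949602 -85.61093907  91.25670729] [-3.13819555e+00  9.10915329e-04  1.43222063e+00] [-0.0003  0.0012  0.0155 -0.0028  0.001   0.0021]
[[302.86553087  43.39410244]
 [277.43416789 150.09678186]
 [256.88889872 239.62396257]]
```

View pics/w4.png

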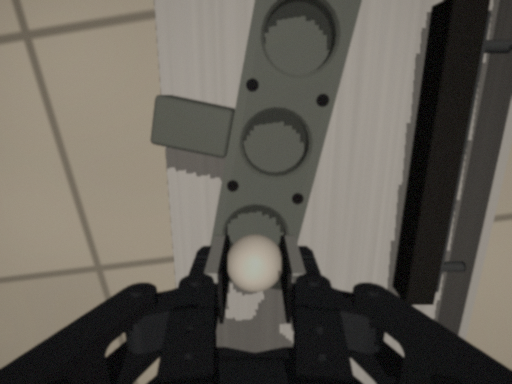

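```bash
python3 - <<'E'
from h import *
f=cams.grab_frame("wrist");t=cams.grab_frame("top")
print(px2w(f,[(299,38),(276,140.5),(256,238)],74))
print("screws",px2w(f,[(252.5,84.5),(322.5,100),(232.5,185.5),(297.5,198.5)],74))
print("screws top",px2w(t,(np.array([(566,247),(547,303),(647,275),(628,330)])+.5)/4+129.5,74))
print(f["xyz"],f["attitude"],r.sense()["eef_pos"],r.sense()["tcp_rot"])
E
```

```text
[[552.83612847  10.08301723  74.        ]
 [536.88468997 -34.65063304  74.        ]
 [519.84099868 -85.45306115  74.        ]]
screws [[529.06899442  -6.92888742  74.        ]
 [561.22649401 -18.53634928  74.        ]
 [511.89846625 -54.51958635  74.        ]
 [544.37678292 -66.15445703  74.        ]]
screws top [[562.03674743 -20.99719984  74.        ]
 [529.49402243  -9.51643117  74.        ]
 [545.23791883 -67.98107107  74.        ]
 [513.33332373 -56.41356504  74.        ]]
[529.81976376 -11.49001106 235.10141919] [ 2.84825333  0.00302731 -0.1393102 ] [519.00450451 -86.05432929  91.78459688] [-3.13937396e+00  9.94333787e-04  1.43173092e+00]
```

Request:
{"op": "send_rows", "data": {"targets": [0.0016,0.0005,0.01,0,0,0,-0.6,0.0016,0.0005,0.0155,0,0,0,-0.6,0.0016,0.0005,0.0155,0,0,0,-0.6,0.0016,0.0005,0.0155,0,0,0,-0.6]}}

```text
clock: 5.55
eef_pos: [518.7, -84.9, 75.2]
tcp_rot: [-3.137, 0.001, 1.431]
contact_force: [0.0, -0.2, 0.7]
opening: 0.284
grasp_force: 19.7
```

Request:
{"op": "send_rows", "data": {"targets": [0,0,0,0,0,0,-0.35,0,0,0,0,0,0,-0.3,0,0,0,0,0,0,-0.2,0,0,0,0,0,0,0.1,0,0,0,0,0,0,0.1,0,0,-0.03,0,0,0,0.1,0,0,-0.055,0,0,0,0.1,0,0,-0.055,0,0,0,0.1]}}

```text
clock: 6.22
eef_pos: [522.1, -85.5, 135.1]
tcp_rot: [3.138, 0.001, 1.431]
contact_force: [0.7, -1.0, 0.1]
opening: 0.554
grasp_force: 0.0
```

```bash
python3 - <<'E'
from h import *
s=r.sense();f=cams.grab_frame("wrist");print(s["eef_pos"],s["contact_force"],s["opening"])
print("ball seen at pred",w2px(f,[(519.7,-84.2,76)]))
g=f["color"].min(2);n,l,st,c=cv2.connectedComponentsWithStats((g>150).astype(np.uint8))
print([(st[i],c[i]) for i in range(1,n) if st[i,4]>300])
cv2.imwrite("pics/w5.png",f["color"])
for p in [(569,147),(563,105)]: print(to((*p,125),1.43))
E
```

```text
[522.07914499 -85.51582515 135.05479237] [ 0.69875933 -1.04580104  0.12359433] 0.5536227737218984
ball seen at pred [[250.12990337 210.73228611]]
[(array([237, 199,  24,  24, 428], dtype=int32), array([248.73598131, 210.76869159]))]
[0.2368 0.0148 0.008  0.002  0.0011 0.0008]
[0.1943 0.0147 0.0081 0.002  0.0011 0.0008]
```

View pics/w5.png

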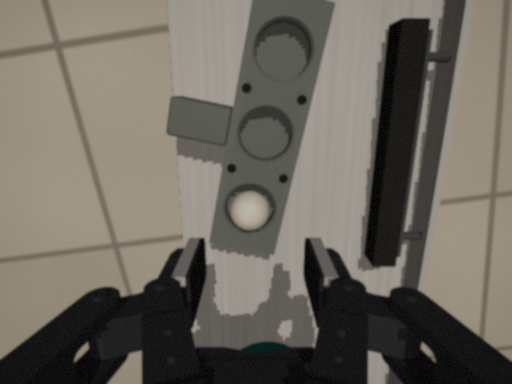

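The first ball is seated in the far well, centred at (249,211). I'll go for the next one at (563,105).

Request:
{"op": "send_rows", "data": {"targets": [0.035,0.003,0,0,0,0,0.1,0.07,0.006,0,0,0,0,0.1,0.105,0.009,0,0,0,0,0.1,0.14,0.011,0,0,0,0,0.1,0.17,0.013,0,0,0,0,0.1,0.194,0.0147,0.005,0,0,0,0.1,0.194,0.0147,0.01,0,0,0,0.1,0.194,0.0147,0.01,0,0,0,0.1,0.194,0.0147,0.01,0,0,0,0.1,0.194,0.0147,0.01,0,0,0,0.1,0.194,0.0147,0.01,0,0,0,0.1]}}

```text
clock: 7.18
eef_pos: [560.8, 103.9, 120.6]
tcp_rot: [-3.138, 0.001, 1.429]
contact_force: [-0.2, -0.1, 0.9]
opening: 0.548
grasp_force: 0.0
```

```bash
python3 - <<'E'
from h import *
s=r.sense();print(s["eef_pos"],to((563,105,59),1.43))
E
```

```text
[560.77816035 103.90157178 120.63326068] [ 0.0015  0.0022  0.0616 -0.0032  0.0012 -0.0005]
```

Request:
{"op": "send_rows", "data": {"targets": [0.0015,0.0015,0.03,0,0,0,0.0,0.0015,0.0015,0.05,0,0,0,0.0,0.0015,0.0015,0.061,0,0,0,0.0,0.0015,0.0015,0.061,0,0,0,0.0,0.0015,0.0015,0.061,0,0,0,-0.6,0.0015,0.0015,0.061,0,0,0,-0.6,0.0015,0.0015,0.061,0,0,0,-0.6,0.0015,0.0015,0.061,0,0,0,-0.6,0.0015,0.0015,0.061,0,0,0,-0.6]}}

```text
clock: 7.93
eef_pos: [563.0, 106.2, 60.6]
tcp_rot: [-3.14, 0.001, 1.431]
contact_force: [-2.0, -1.4, 3.9]
opening: 0.283
grasp_force: 19.7
```

Gripped. I'll lift and carry it to the middle well at (536.8,-37.2).

Request:
{"op": "send_rows", "data": {"targets": [0,0,-0.015,0,0,0,-0.6,0,0,-0.04,0,0,0,-0.6,-0.01,0,-0.06,0,0,0,-0.6,-0.04,-0.001,-0.065,0,0,0,-0.6,-0.075,-0.003,-0.065,0,0,0,-0.6,-0.11,-0.004,-0.065,0,0,0,-0.6,-0.135,-0.005,-0.06,0,0,0,-0.6,-0.145,-0.006,-0.05,0,0,0,-0.6,-0.145,-0.006,-0.04,0,0,0,-0.6,-0.145,-0.006,-0.04,0,0,0,-0.6,-0.145,-0.006,-0.04,0,0,0,-0.6,-0.145,-0.006,-0.04,0,0,0,-0.6]}}

```text
clock: 8.93
eef_pos: [536.8, -35.3, 99.7]
tcp_rot: [-3.138, 0.001, 1.432]
contact_force: [-0.8, -0.3, 0.5]
opening: 0.285
grasp_force: 19.8
```

```bash
python3 - <<'E'
from h import *
s=r.sense();print(s["eef_pos"],s["opening"],to((536.8,-37.2,76),1.43))
E
```

```text
[536.75643722 -35.30471064  99.68906429] 0.2850360573332625 [-0.0019  0.0004  0.0237 -0.0032  0.0008  0.002 ]
```

Request:
{"op": "send_rows", "data": {"targets": [-0.0015,0.0003,0.015,0,0,0,-0.6,-0.0015,0.0003,0.0237,0,0,0,-0.6,-0.0015,0.0003,0.0237,0,0,0,-0.6,-0.0015,0.0003,0.0237,0,0,0,-0.6,-0.0015,0.0003,0.0237,0,0,0,-0.35,-0.0015,0.0003,0.0237,0,0,0,-0.3,-0.0015,0.0003,0.0237,0,0,0,-0.2,-0.0015,0.0003,0.0237,0,0,0,0.1,-0.0015,0.0003,0.0237,0,0,0,0.1,-0.0015,0.0003,-0.01,0,0,0,0.1,-0.0015,0.0003,-0.03,0,0,0,0.1,-0.0015,0.0003,-0.03,0,0,0,0.1]}}

```text
clock: 9.93
eef_pos: [539.2, -38.2, 133.7]
tcp_rot: [3.139, 0.001, 1.431]
contact_force: [0.8, -0.1, 1.1]
opening: 0.547
grasp_force: 0.0
```

```bash
cat >> h.py <<'E'
def balls(name,z):
    f=cams.grab_frame(name);m=(f["color"].min(2)>150).astype(np.uint8)
    n,l,st,c=cv2.connectedComponentsWithStats(m)
    for i in range(1,n):
        if 20<st[i,4]<3000 and .6<st[i,2]/st[i,3]<1.7: print(name,st[i],c[i].round(1),px2w(f,[c[i]],z)[0].round(1))
E
python3 - <<'E'
from h import *
s=r.sense();print(s["eef_pos"],to((569,147,120),1.43))
balls("wrist",76);balls("top",76)
E
```

```text
[539.15561537 -38.23677043 133.65011641] [0.1876 0.0036 0.0135 0.003  0.0006 0.0007]
wrist [239 201  22  24 398] [249.4 212.8] [536.2 -37.7  76. ]
wrist [224 271  21  21 323] [233.8 280.7] [517.9 -86.8  76. ]
top [106  44  13  11  90] [110.2  47.8] [905.5 355.1  76. ]
top [ 175   59   63   64 1979] [204.3  93.7] [794.2 133.6  76. ]
top [ 259   59   45   63 1425] [280.   91.2] [798.9 -44.9  76. ]
top [334  59  35  22 326] [351.7  68.4] [ 852.5 -215.9   76. ]
top [ 60  60  14  17 114] [66.9 67.2] [859.2 455.8  76. ]
top [108  63  11  11  37] [111.7  68.6] [855.5 351.2  76. ]
top [ 117   68   53   55 1775] [151.4  98.9] [782.5 257.9  76. ]
top [ 68  77  28  19 102] [81.1 86.5] [812.8 422.2  76. ]
top [361  79  10   6  23] [366.5  81.7] [ 820.1 -250.2   76. ]
top [412  87  28  24 399] [425.1  99.1] [ 776.9 -387.6   76. ]
top [ 55  93  45  31 822] [ 74.2 113.1] [749.7 437.4  76. ]
top [105 100   6   9  23] [107. 104.] [770.8 361.4  76. ]
top [455 126  19  24 291] [462.1 134.7] [ 691.3 -471.7   76. ]
top [ 341  165   75   51 2014] [376.1 184.7] [ 575.2 -266.2   76. ]
top [498 177  14  13  
[... 223 characters left out ...]
   76. ]
top [  39  199   45   67 1470] [ 63.  237.8] [459.6 458.4  76. ]
top [287 217  23  16 230] [296.4 225.6] [481.8 -78.5  76. ]
top [ 174  218   68   47 2785] [206.5 243.3] [443.3 129.8  76. ]
top [ 268  231   45   45 1188] [287.3 248.8] [428.6 -56.4  76. ]
top [350 242  16  21 221] [356.2 252. ] [ 419.8 -215.5   76. ]
top [421 267   7  11  34] [424.1 271. ] [ 374.7 -371.    76. ]
top [ 103  269   67   48 1536] [129.9 284.9] [350.8 304.8  76. ]
top [  0 272  25  32 687] [ 11.2 285.7] [352.7 572.8  76. ]
top [390 284  32  51 511] [402.2 316.7] [ 271.8 -316.8   76. ]
top [112 324  19  14 157] [120.5 332.2] [245.3 324.9  76. ]
top [407 340  12   9  53] [411.8 342.9] [ 213.  -336.6   76. ]
```

Request:
{"op": "send_rows", "data": {"targets": [0.035,0.001,0,0,0,0,0.1,0.07,0.002,0,0,0,0,0.1,0.105,0.003,0,0,0,0,0.1,0.14,0.003,0,0,0,0,0.1,0.17,0.0035,0.005,0,0,0,0.1,0.1875,0.0035,0.013,0,0,0,0.1,0.1875,0.0035,0.013,0,0,0,0.1,0.1875,0.0035,0.013,0,0,0,0.1,0.1875,0.0035,0.013,0,0,0,0.1,0.1875,0.0035,0.013,0,0,0,0.1,0.1875,0.0035,0.013,0,0,0,0.1]}}

```text
clock: 10.95
eef_pos: [566.2, 146.1, 116.7]
tcp_rot: [-3.139, 0.001, 1.429]
contact_force: [-0.5, -0.4, 1.4]
opening: 0.551
grasp_force: 0.0
```

```bash
python3 - <<'E'
from h import *
s=r.sense();print(s["eef_pos"],to((569,147,59),1.43))
balls("wrist",68)
E
```

```text
[566.16528677 146.05570384 116.69829692] [ 0.0014  0.0028  0.0577 -0.003   0.0012 -0.0005]
```

Request:
{"op": "send_rows", "data": {"targets": [0.0014,0.002,0.03,0,0,0,0.0,0.0014,0.002,0.047,0,0,0,0.0,0.0014,0.002,0.0573,0,0,0,0.0,0.0014,0.002,0.0573,0,0,0,0.0,0.0014,0.002,0.0573,0,0,0,-0.6,0.0014,0.002,0.0573,0,0,0,-0.6,0.0014,0.002,0.0573,0,0,0,-0.6,0.0014,0.002,0.0573,0,0,0,-0.6,0.0014,0.002,0.0573,0,0,0,-0.6]}}

```text
clock: 11.75
eef_pos: [568.7, 148.3, 60.2]
tcp_rot: [-3.14, 0.001, 1.431]
contact_force: [-0.4, -1.3, 2.4]
opening: 0.286
grasp_force: 19.7
```

Request:
{"op": "send_rows", "data": {"targets": [0,0,-0.015,0,0,0,-0.6,0,0,-0.04,0,0,0,-0.6,-0.01,0,-0.06,0,0,0,-0.6,-0.04,0.001,-0.065,0,0,0,-0.6,-0.075,0.002,-0.065,0,0,0,-0.6,-0.11,0.004,-0.065,0,0,0,-0.6,-0.13,0.005,-0.06,0,0,0,-0.6,-0.139,0.005,-0.05,0,0,0,-0.6,-0.139,0.005,-0.04,0,0,0,-0.6,-0.139,0.005,-0.04,0,0,0,-0.6,-0.139,0.005,-0.04,0,0,0,-0.6,-0.139,0.005,-0.04,0,0,0,-0.6]}}

```text
clock: 12.75
eef_pos: [554.1, 11.1, 99.3]
tcp_rot: [-3.138, 0.001, 1.432]
contact_force: [0.4, -0.6, -0.2]
opening: 0.284
grasp_force: 19.8
```

```bash
python3 - <<'E'
from h import *
s=r.sense();print(s["eef_pos"],s["opening"],to((553.9,9.8,76),1.43))
E
```

```text
[554.06739991  11.1239712   99.27454974] 0.28395016005999235 [-0.0013  0.0001  0.0233 -0.0033  0.0009  0.002 ]
```

Request:
{"op": "send_rows", "data": {"targets": [-0.001,0,0.015,0,0,0,-0.6,-0.001,0,0.0233,0,0,0,-0.6,-0.001,0,0.0233,0,0,0,-0.6,-0.001,0,0.0233,0,0,0,-0.6,-0.001,0,0.0233,0,0,0,-0.35,-0.001,0,0.0233,0,0,0,-0.3,-0.001,0,0.0233,0,0,0,-0.2,-0.001,0,0.0233,0,0,0,0.1,-0.001,0,0.0233,0,0,0,0.1,-0.001,0,-0.01,0,0,0,0.1,-0.001,0,-0.03,0,0,0,0.1,-0.001,0,-0.03,0,0,0,0.1]}}

```text
clock: 13.75
eef_pos: [556.4, 8.9, 133.3]
tcp_rot: [3.139, 0.0, 1.431]
contact_force: [0.7, 0.9, 0.4]
opening: 0.549
grasp_force: 0.0
```

```bash
python3 - <<'E'
from h import *
s=r.sense();print(s["eef_pos"],s["tcp_rot"])
balls("wrist",76)
c=np.array([536.7,-37.3]);y=-.348;lug=c-45*np.array([np.cos(y),np.sin(y)]);print(lug)
for yw in(-.348,np.pi-.348):print(to((*lug,120),yw))
E
```

```text
[556.38619441   8.94279499 133.33316136] [3.13864577e+00 8.40779731e-05 1.43067583e+00]
wrist [244 207  12  15 118] [249.6 213.6] [553.5   9.   76. ]
wrist [229 276  11  13  94] [234.1 281.4] [535.3 -40.   76. ]
[494.39745168 -21.95417301]
[-3.9100e-02 -5.6200e-02  1.1500e-02  1.2000e-03 -9.0000e-04  1.7787e+00]
[-3.9100e-02 -5.6200e-02  1.1500e-02  9.0000e-04  1.2000e-03 -1.3629e+00]
```

Request:
{"op": "send_rows", "data": {"targets": [-0.02,-0.03,0,0,0,-0.12,0.2,-0.039,-0.056,0,0,0,-0.24,0.2,-0.039,-0.056,0,0,0,-0.36,0.2,-0.039,-0.056,0,0,0,-0.48,0.2,-0.039,-0.056,0,0,0,-0.6,0.2,-0.039,-0.056,0,0,0,-0.72,0.2,-0.039,-0.056,0,0,0,-0.84,0.2,-0.039,-0.056,0,0,0,-0.96,0.2,-0.039,-0.056,0,0,0,-1.08,0.2,-0.039,-0.056,0,0,0,-1.2,0.2,-0.039,-0.056,0,0,0,-1.3,0.2,-0.039,-0.056,0,0,0,-1.363,0.2]}}

```text
clock: 14.8
eef_pos: [492.2, -21.8, 128.7]
tcp_rot: [-3.14, -0.004, 2.799]
contact_force: [0.1, -0.1, 0.2]
opening: 0.6
grasp_force: 0.0
```

Request:
{"op": "send_rows", "data": {"targets": [0,0,0,0,0,0,0.2,0,0,0,0,0,0,0.2]}}

```text
clock: 14.97
eef_pos: [492.4, -21.8, 129.0]
tcp_rot: [-3.14, -0.004, 2.791]
contact_force: [0.6, 0.2, 0.5]
opening: 0.6
grasp_force: 0.0
```

```bash
python3 - <<'E'
from h import *
s=r.sense();print(s["eef_pos"],s["tcp_rot"],s["qpos"])
print(to((494.4,-22,54),np.pi-.348))
f=cams.grab_frame("wrist");t=cams.grab_frame("top")
a=t["color"][130:240,190:330]
cv2.imwrite("pics/m1.png",np.vstack([f["color"],cv2.resize(a,(512,402))[:210]]))
cv2.imwrite("pics/top_now.png",t["color"])
print(w2px(f,[(494.4,-22,76),(536.7,-37.3,74),(519.7,-84.2,74),(553.9,9.8,74)]))
E
```

```text
[492.40569723 -21.83585074 128.96484898] [-3.13965056 -0.0038245   2.79149064] [-4.68648251e-02  2.83513994e-01  2.00083285e+00 -9.37598777e-04
  8.61475964e-01 -1.26695068e+00]
[-0.0022  0.0007  0.075  -0.0019 -0.0038 -0.0021]
[[253.21579851 216.66332859]
 [253.53386899 276.35768158]
 [181.70166112 276.46063859]
 [325.78242189 276.30335619]]
```

View pics/m1.png

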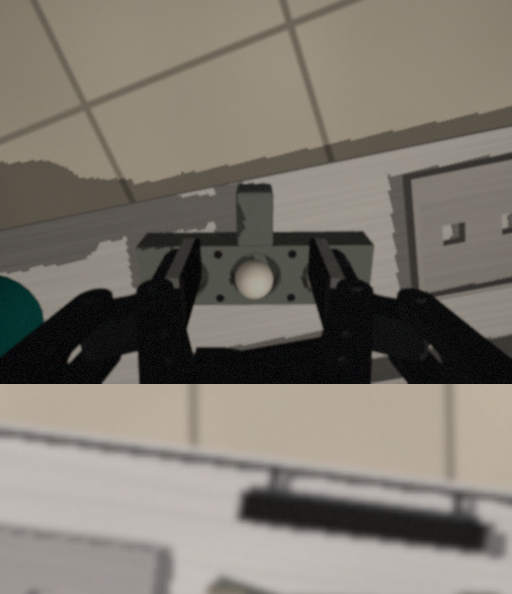

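The middle ball sits in its well at (254,279), and the lug is centred at (255,217), as predicted. I'll descend and grip the lug.

Request:
{"op": "send_rows", "data": {"targets": [-0.002,-0.0005,0.03,-0.002,-0.004,-0.002,0.2,-0.002,-0.0005,0.055,-0.002,-0.004,-0.002,0.2,-0.002,-0.0005,0.068,-0.002,-0.004,-0.002,0.2,-0.002,-0.0005,0.074,-0.002,-0.004,-0.002,0.2,-0.002,-0.0005,0.074,-0.002,-0.004,-0.002,0.2,-0.002,-0.0005,0.074,-0.002,-0.004,-0.002,0.2]}}

```text
clock: 15.57
eef_pos: [494.6, -23.0, 55.9]
tcp_rot: [3.141, 0.001, 2.795]
contact_force: [-0.6, -0.5, -0.6]
opening: 0.598
grasp_force: 0.0
```

```bash
python3 - <<'E'
from h import *
s=r.sense();print(s["eef_pos"],s["tcp_rot"],s["contact_force"],to((494.4,-22,55),np.pi-.348))
E
```

```text
[494.60270676 -23.04075145  55.86187086] [3.14121108e+00 1.19163385e-03 2.79511516e+00] [-0.60149678 -0.4605893  -0.58922952] [0.0005 0.0009 0.0009 0.0004 0.0012 0.0015]
```

Request:
{"op": "send_rows", "data": {"targets": [0,0.0015,0,0,0,0,0.0,0,0.0015,0,0,0,0,-0.1,0,0.0015,0,0,0,0,-0.2,0,0.0015,0,0,0,0,-0.3,0,0.0015,0,0,0,0,-0.35,0,0.0015,0,0,0,0,-0.4,0,0.0015,0,0,0,0,-0.5,0,0.0015,0,0,0,0,-0.8,0,0.0015,0,0,0,0,-0.8,0,0.0015,0,0,0,0,-0.8], "grip_force": 60}}

```text
clock: 16.4
eef_pos: [494.9, -21.8, 56.1]
tcp_rot: [3.141, 0.001, 2.795]
contact_force: [-2.6, -0.1, 7.0]
opening: 0.267
grasp_force: 58.4
```

```bash
python3 - <<'E'
from h import *
s=r.sense();print(s["eef_pos"],s["tcp_rot"],s["contact_force"])
# holder pose with lug gripped at current tool; target: yaw -.141, before bar by 12 mm, centred on bar
y=-.141;ex=np.array([np.cos(y),np.sin(y)]);bar=np.array([609.3,-61.])
for gap in(12,0,-7):
    p=bar-ex*(gap+23+45);print(gap,p,to((*p,s["eef_pos"][2]),np.pi+y))
balls("wrist",76)
E
```

```text
[494.94971547 -21.75783453  56.05162474] [3.14125574e+00 1.38939191e-03 2.79546693e+00] [-2.64723032 -0.12450521  6.95329123]
12 [530.09392336 -49.75733914] [-4.260e-02 -1.440e-02  1.000e-04  2.000e-04  1.400e-03 -2.051e-01]
0 [541.97483486 -51.44373827] [-5.430e-02 -1.200e-02  1.000e-04  2.000e-04  1.400e-03 -2.051e-01]
-7 [548.90536656 -52.4274711 ] [-6.120e-02 -1.050e-02  1.000e-04  2.000e-04  1.400e-03 -2.051e-01]
```

Request:
{"op": "send_rows", "data": {"targets": [-0.004,-0.0015,0,0,0,-0.02,-0.8,-0.008,-0.003,0,0,0,-0.045,-0.8,-0.013,-0.0045,0,0,0,-0.07,-0.8,-0.018,-0.006,0,0,0,-0.095,-0.8,-0.023,-0.0078,0,0,0,-0.12,-0.8,-0.028,-0.0095,0,0,0,-0.145,-0.8,-0.033,-0.011,0,0,0,-0.17,-0.8,-0.038,-0.013,0,0,0,-0.19,-0.8,-0.041,-0.014,0,0,0,-0.205,-0.8,-0.0426,-0.0144,0,0,0,-0.205,-0.8,-0.0426,-0.0144,0,0,0,-0.205,-0.8,-0.0426,-0.0144,0,0,0,-0.205,-0.8]}}

```text
clock: 17.45
eef_pos: [528.5, -49.0, 56.1]
tcp_rot: [3.141, -0.002, 3.001]
contact_force: [-7.8, 4.0, 12.3]
opening: 0.267
grasp_force: 59.4
```

```bash
python3 - <<'E'
from h import *
s=r.sense();print(s["eef_pos"],s["tcp_rot"],s["contact_force"],s["opening"])
t=cams.grab_frame("top")
x0,y0=220,140;a=t["color"][y0:y0+75,x0:x0+110]
cv2.imwrite("pics/m2.png",cv2.resize(a,None,fx=7,fy=7,interpolation=cv2.INTER_CUBIC))
E
```

```text
[528.46724199 -49.02956441  56.08788321] [ 3.14102323e+00 -1.99346719e-03  3.00075465e+00] [-7.77568393  4.01528685 12.29315503] 0.2673816404915065
```

View pics/m2.png

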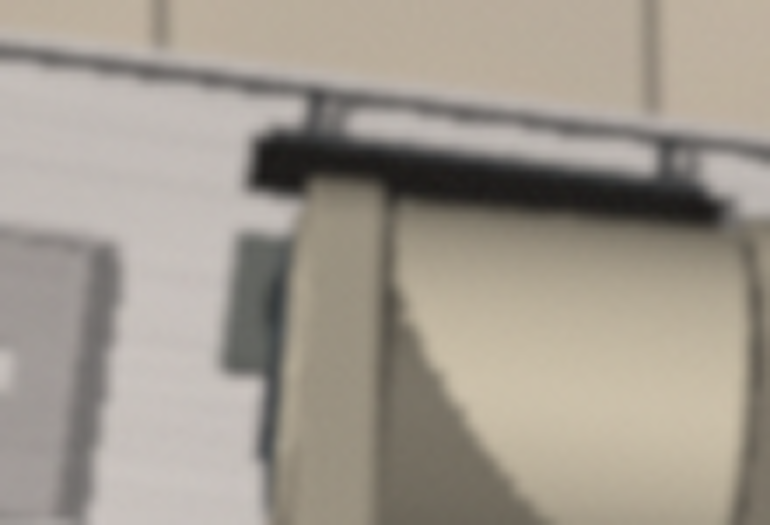

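The crop shows the holder's left end with top corners at (238,233) and (225,372). The bar's front top-left corner is at (250,190). There's a gap between them and the holder isn't touching the bar.

```bash
python3 - <<'E'
from h import *
t=cams.grab_frame("top")
c=lambda l:(np.array(l,float)+.5)/7-.5+np.array([220,140])
H=px2w(t,c([(238,233),(225,372)]),74)[:,:2];B=px2w(t,c([(250,190),(722,220)]),73)[:,:2];L=px2w(t,c([(0,50),(770,152)]),72)[:,:2]
y=-.141;ex=np.array([np.cos(y),np.sin(y)]);ey=np.array([-ex[1],ex[0]])
print(H,B);print("gap",(B[0]-H[0])@ex,"end offset y (holder-bar)",(H[0]-B[0])@ey,"barlen",(B[0]-B[1])@ey)
for n,q in(("holder x",H),):d=q[0]-q[1];print(n,np.hypot(*d),np.arctan2(d[1],d[0]))
d=B[0]-B[1];print("bar yaw",np.arctan2(-d[0],d[1]));d=L[0]-L[1];print("lip",np.arctan2(-d[0],d[1]))
# side view: line fit data for holder/bar
g=cams.grab_frame("side");cv2.imwrite("pics/side1.png",g["color"])
E
```

```text
[[605.80720757  19.47351783]
 [559.3395042   24.28654618]] [[ 620.33547632   15.29518077]
 [ 608.80633173 -142.56301588]]
gap 14.971284930028482 end offset y (holder-bar) 2.0951660962414493 barlen 157.91183355586193
holder x 46.71630013775729 -0.10320988429660188
bar yaw -0.0729053736112745
lip -0.14147919310019044
```

Request:
{"op": "send_rows", "data": {"targets": [-0.002,-0.001,-0.001,0,0,0,-0.8,-0.004,-0.001,-0.001,0,0,0,-0.8,-0.006,-0.001,-0.001,0,0,0,-0.8,-0.008,-0.001,-0.001,0,0,0,-0.8,-0.01,-0.001,-0.001,0,0,0,-0.8,-0.01,-0.001,-0.001,0,0,0,-0.8,-0.01,-0.001,-0.001,0,0,0,-0.8]}}

```text
clock: 18.18
eef_pos: [539.9, -52.0, 56.5]
tcp_rot: [3.141, 0.001, 3.001]
contact_force: [0.0, -0.4, -2.7]
opening: 0.265
grasp_force: 58.9
```

Request:
{"op": "send_rows", "data": {"targets": [0,0,0,0,0,0,-0.8,0,0,0,0,0,0,-0.8,0,0,0,0,0,0,-0.8]}}

```text
clock: 18.43
eef_pos: [539.7, -52.0, 56.6]
tcp_rot: [3.141, 0.001, 3.001]
contact_force: [0.8, 1.2, -1.9]
opening: 0.27
grasp_force: 58.9
```

Request:
{"op": "send_rows", "data": {"targets": [-0.001,0,0.0004,0,0,0,-0.8,-0.002,0,0.0004,0,0,0,-0.8,-0.003,0,0.0004,0,0,0,-0.8,-0.003,0,0.0004,0,0,0,-0.8,-0.003,0,0.0004,0,0,0,-0.8]}}

```text
clock: 18.85
eef_pos: [542.9, -52.4, 56.3]
tcp_rot: [3.141, 0.001, 3.001]
contact_force: [0.1, -0.1, -1.8]
opening: 0.263
grasp_force: 58.9
```

Request:
{"op": "send_rows", "data": {"targets": [-0.001,0,0,0,0,0,-0.8,-0.002,0,0,0,0,0,-0.8,-0.003,0,0,0,0,0,-0.8,-0.003,0,0,0,0,0,-0.8,-0.003,0,0,0,0,0,-0.8]}}

```text
clock: 19.27
eef_pos: [545.5, -52.9, 56.2]
tcp_rot: [-3.142, 0.001, 3.001]
contact_force: [-2.3, -0.4, -0.9]
opening: 0.268
grasp_force: 59.1
```

Request:
{"op": "send_rows", "data": {"targets": [-0.001,0,0.0003,0,0,0,-0.8,-0.002,0,0.0003,0,0,0,-0.8,-0.003,0,0.0003,0,0,0,-0.8,-0.003,0,0.0003,0,0,0,-0.8,-0.003,0,0.0003,0,0,0,-0.8]}}

```text
clock: 19.68
eef_pos: [546.6, -53.1, 56.1]
tcp_rot: [-3.141, -0.003, 3.001]
contact_force: [-10.6, 0.4, 9.8]
opening: 0.265
grasp_force: 60.6
```

```bash
python3 - <<'E'
from h import *
s=r.sense();print(s["eef_pos"],s["tcp_rot"],s["contact_force"],s["wrist_torque"])
t=cams.grab_frame("top");g=cams.grab_frame("side")
p=lambda l:px2w
# bar front top-left edge in side image: print rows of gray across bar for yaw check
cv2.imwrite("pics/t9.png",t["color"]);cv2.imwrite("pics/s9.png",g["color"])
E
```

```text
[546.58561047 -53.08516798  56.11292246] [-3.14144947e+00 -2.92204657e-03  3.00099982e+00] [-10.60532824   0.43847202   9.82656335] [-0.01772932  1.57473522  0.10323382]
```

Request:
{"op": "send_rows", "data": {"targets": [0,0,-0.0004,0,0,0,-0.8,0,0,-0.0004,0,0,0,-0.8,0,0,-0.0004,0,0,0,-0.8]}}

```text
clock: 20.03
eef_pos: [547.4, -53.2, 56.2]
tcp_rot: [-3.141, -0.001, 3.001]
contact_force: [-6.1, -0.5, 1.8]
opening: 0.267
grasp_force: 59.4
```

Request:
{"op": "send_rows", "data": {"targets": [-0.001,0,0,0,0,0,-0.8,-0.002,0,0,0,0,0,-0.8,-0.002,0,0,0,0,0,-0.8,-0.002,0,0,0,0,0,-0.8]}}

```text
clock: 20.37
eef_pos: [548.6, -53.4, 56.2]
tcp_rot: [-3.141, -0.003, 3.001]
contact_force: [-8.8, -0.2, 3.9]
opening: 0.266
grasp_force: 59.9
```

Request:
{"op": "send_rows", "data": {"targets": [-0.001,0,0,0,0,0,-0.8,-0.002,0,0,0,0,0,-0.8,-0.0025,0,-0.0001,0,0,0,-0.8,-0.0025,0,-0.0001,0,0,0,-0.8,-0.0025,0,-0.0001,0,0,0,-0.8]}}

```text
clock: 20.78
eef_pos: [550.1, -53.5, 56.1]
tcp_rot: [-3.141, -0.005, 3.001]
contact_force: [-12.2, 0.5, 6.7]
opening: 0.265
grasp_force: 60.1
```

```bash
python3 - <<'E'
from h import *
s=r.sense();print(s["eef_pos"],s["tcp_rot"],s["contact_force"],s["wrist_torque"])
# bar shift: register bar's visible left part (dark) vs. start picture, along image columns
t=cams.grab_frame("top");g=cams.grab_frame("side")
a=cv2.imread("pics/top0.png").max(2).astype(float);b=t["color"].max(2).astype(float)
def band(im,u):
    col=im[150:175,u];w=np.clip(110-col,0,None);return (w*np.arange(150,175)).sum()/w.sum(),w.sum()
for u in range(258,272,2):print(u,band(a,u),band(b,u))
for u in range(258,265,2):print(b[155:200,u].astype(int))
cv2.imwrite("pics/t10.png",t["color"]);cv2.imwrite("pics/s10.png",g["color"])
E
```

```text
[550.08164414 -53.54914247  56.13631083] [-3.14142252 -0.00478566  3.00104333] [-12.15244083   0.49513569   6.72800271] [0.06307819 1.70726073 0.17000215]
258 (np.float64(162.8091068301226), np.float64(571.0)) (np.float64(162.05619834710743), np.float64(605.0))
260 (np.float64(162.91836734693877), np.float64(637.0)) (np.float64(163.19583843329252), np.float64(817.0))
262 (np.float64(163.04068857589985), np.float64(639.0)) (np.float64(163.40833333333333), np.float64(840.0))
264 (np.float64(162.15441176470588), np.float64(816.0)) (np.float64(155.1), np.float64(90.0))
266 (np.float64(162.86639676113361), np.float64(741.0)) (np.float64(153.63636363636363), np.float64(11.0))
268 (np.float64(163.47813411078718), np.float64(686.0)) (np.float64(nan), np.float64(0.0))
270 (np.float64(164.06715328467152), np.float64(685.0)) (np.float64(nan), np.float64(0.0))
[152 117  71  40  30  30  31  39  62  86  98 100 100 100 101 100  99  97
  96  95  94  97  98  98 101  99  99  96  92 115 158 178 177 171 166 161
 159 156 151 148 158 181 190 188 190]
[125  80  47  33  29  30  30  35  53  78  94  99  99  98  94  87  79  73
  68  67  67  68  72  77  81  83  82  83  74  69  76  86  86  86  86  84
  79  73  70  77  95 118 126 131 142]
[135  91  51  38  35  38  38  42  49  64  79  81  81  79  78  75  76  81
  86  88  86  88  90  95  98 106 110 114 116 122 128 131 131 133 135 137
 138 140 143 146 143 138 134 133 130]
[ 94  92  97 103 111 116 119 120 121 126 129 133 135 140 145 151 155 161
 168 170 170 167 167 167 167 169 169 166 164 164 166 162 155 153 155 153
 152 151 148 148 148 146 147 147 144]<stdin>:7: RuntimeWarning: invalid value encountered in scalar divide
```

Request:
{"op": "send_rows", "data": {"targets": [-0.0005,0,0,0,-0.002,0,-0.8,-0.0006,0,0,0,-0.005,0,-0.8,-0.0006,0,0,0,-0.005,0,-0.8,-0.0006,0,0,0,-0.005,0,-0.8]}}

```text
clock: 21.22
eef_pos: [550.1, -53.6, 56.1]
tcp_rot: [-3.141, -0.001, 3.001]
contact_force: [-12.7, 0.5, 8.6]
opening: 0.263
grasp_force: 60.6
```

```bash
python3 - <<'E'
from h import *
s=r.sense();print(s["eef_pos"],s["tcp_rot"],s["contact_force"],s["wrist_torque"])
t=cams.grab_frame("top")
a=cv2.imread("pics/top0.png").max(2).astype(float);b=t["color"].max(2).astype(float)
def cross(im,u):
    c=im[150:172,u]
    i=next(i for i in range(1,22) if c[i]<85 and c[i-1]>=85);return 150+i-1+(c[i-1]-85)/(c[i-1]-c[i])
for u in range(257,263):
    y0,y1=cross(a,u),cross(b,u)
    P=px2w(t,[(u,y0),(u,y1)],73);print(u,round(y0,2),round(y1,2),(P[1]-P[0])[:2]@[np.cos(.141),-np.sin(.141)])
# side view: rows through bar, brightness across, where dark run starts/ends, before and now
A=cv2.imread("pics/side0.png").max(2).astype(int);B=cams.grab_frame("side")["color"].max(2).astype(int)
for v in(220,230,240,248):print(v,"\n",A[v,250:318],"\n",B[v,250:318])
E
```

```text
[550.13732517 -53.60768505  56.14243861] [-3.14139583e+00 -7.74014730e-04  3.00096346e+00] [-12.72803128   0.52667586   8.58298781] [0.14451712 2.13834102 0.15247794]
257 159.49 157.37 4.957432963532009
258 158.98 156.73 5.270013699575686
259 158.56 156.12 5.709940371539303
260 158.5 155.91 6.068775842879024
261 158.6 156.03 6.026830347488948
262 158.55 156.15 5.612830863019817
220 
 [ 82  86  47  13  40  69 153 177 176 174 170 170 172 175 174 172 173 174
 174 173 173 175 173 171 173 124  48  10   4   7  18  20  21  20  19  20
  20  18  64 127 165 148  86  54  56  53  74 152 173 167 164 163 163 163
 163 163 163 162 164 164 163 163 163 163 164 163 165 165] 
 [ 10  11  11  12  14  13  11  11  11  12  12  12  26  37  41  39  34  19
  53  85  91  90  88  80  85  91  94  85  84  88  87  90  82  42  20  22
  20  22  22  19  21  55  62  62  62  59  81 165 185 179 176 174 176 176
 175 177 176 176 176 175 176 174 177 177 175 176 178 177]
230 
 [ 86  73  64  44  33  64  81  77 149 175 173 170 170 170 170 168 166 171
 173 169 168 170 172 173 170 170 172 170 171 171 120  68  33   2   5  17
  20 
[... 828 characters left out ...]
218 216
 211 202 158  80  64  83  91  83  43  19  19  22  22  20  22  24  46  68
  68  61  62  56 133 175 181 178 175 176 177 176 176 176]
248 
 [ 87  72  79  73  79  57  35  30  42  72  81 101 154 172 166 165 168 168
 168 167 166 163 167 167 165 167 167 166 164 166 165 169 169 166 166 171
 169 166 165 173 120  46  12   1   8  18  19  21  18  18  16  19  17  31
  66 159 154  99  66  58  59  54  72 152 170 166 163 164] 
 [164 111  86  87  86  86  91  90  89  87  88  86  89  91  88  85 130 176
 189 190 127  41  24  27  43  82  92  78  71  73  96 112 118 123 123 121
 119 115  87  67  79  84  88  89  89  88  91  80  51  28  19  20  23  21
  19  20  37  59  68  66  63  59  79 165 184 177 175 175]
```

Request:
{"op": "send_rows", "data": {"targets": [-0.0005,0,-0.0002,0,0,0,-0.8,-0.001,0,-0.0003,0,0,0,-0.8,-0.001,0,-0.0003,0,0,0,-0.8,-0.001,0,-0.0003,0,0,0,-0.8,-0.001,0,-0.0003,0,0,0,-0.8,-0.001,0,-0.0003,0,0,0,-0.8]}}

```text
clock: 21.82
eef_pos: [550.7, -53.7, 56.1]
tcp_rot: [-3.141, -0.002, 3.001]
contact_force: [-14.6, 1.3, 7.3]
opening: 0.264
grasp_force: 60.2
```

```bash
python3 - <<'E'
from h import *
s=r.sense();print(s["eef_pos"],s["tcp_rot"],s["contact_force"],s["wrist_torque"])
t=cams.grab_frame("top")
a=cv2.imread("pics/top0.png").max(2).astype(float);b=t["color"].max(2).astype(float)
def cross(im,u):
    c=im[150:172,u]
    i=next(i for i in range(1,22) if c[i]<85 and c[i-1]>=85);return 150+i-1+(c[i-1]-85)/(c[i-1]-c[i])
for u in range(258,263):
    P=px2w(t,[(u,cross(a,u)),(u,cross(b,u))],73);print(u,(P[1]-P[0])[:2]@[np.cos(.141),-np.sin(.141)])
# side view: white balls seated? holder left-end edge vs bar left-end
g=cams.grab_frame("side");m=((g["color"].min(2)>140)&(np.ptp(g["color"],2)<45)).astype(np.uint8)
m[:, :230]=0;m[:180]=0;m[270:]=0;m[:,300:]=0
n,l,st,c=cv2.connectedComponentsWithStats(m)
print([(st[i].tolist(),c[i].round(1)) for i in range(1,n) if st[i,4]>25])
y=-.141;ex=np.array([np.cos(y),np.sin(y)]);ey=np.array([-ex[1],ex[0]])
h=s["eef_pos"][:2]+45*ex
print("pred balls",w2px(g,[(*(h+k*ey),76) for k in(-50,0,50)]))
E
```

```text
[550.6555878  -53.68232404  56.14708694] [-3.14137584e+00 -1.78682186e-03  3.00097983e+00] [-14.60555154   1.2847456    7.25973735] [0.1746961  2.28064703 0.16027528]
258 5.908889943808899
259 6.3050992742875955
260 6.532695237462674
261 6.516215250401316
262 6.38994012093605
[([278, 184, 22, 40, 107], array([288.8, 203.5])), ([230, 203, 24, 67, 1255], array([239.3, 239.3])), ([272, 221, 8, 7, 38], array([275.6, 223.6])), ([280, 238, 9, 7, 46], array([283.7, 241.2])), ([267, 248, 10, 15, 52], array([271.2, 254.6]))]
pred balls [[285.00761929 244.00413981]
 [276.02766064 226.70913552]
 [267.67688738 210.62707146]]
```

Request:
{"op": "send_rows", "data": {"targets": [-0.0003,0,-0.0002,0,-0.001,0,-0.8,-0.0005,0,-0.0002,0,-0.002,0,-0.8,-0.0005,0,-0.0002,0,-0.002,0,-0.8,-0.0005,0,-0.0002,0,-0.002,0,-0.8,-0.0005,0,-0.0002,0,-0.002,0,-0.8,-0.0005,0,-0.0002,0,-0.002,0,-0.8]}}

```text
clock: 22.42
eef_pos: [551.3, -53.8, 56.2]
tcp_rot: [-3.141, 0.001, 3.001]
contact_force: [-12.6, 0.6, 4.0]
opening: 0.267
grasp_force: 59.8
```

```bash
python3 - <<'E'
from h import *
s=r.sense();print(s["eef_pos"],s["tcp_rot"],s["contact_force"])
g=cams.grab_frame("side")["color"]
print(g.min(2)[200:226:2,258:290])
E
```

```text
[551.33145532 -53.77805499  56.15579006] [-3.14135478e+00  5.26612073e-04  3.00099196e+00] [-12.63411999   0.61246753   3.96448663]
[[ 13  12  11  11  12  12  11  11  12   9  10  12  10  12   8   9   9  10
   16  15  14  47  66  59  54  52  46 118 161 159 144 135]
 [ 13  12  13  11  13  12  11  13  13   9  11  11  11   6  10  10  10  12
   17  19  15  14  22  36  52  54  53  48 118 162 155 117]
 [ 14  11   9  12  10  11   8  10  10  10  11  10   8   6  13  45  63  36
   15  17  14  16  15  15  35  52  55  48  43  78 148 165]
 [ 17  13  12  11  11  11  10  10  10   9  11   9  18  90  97  76  77  69
   37  14  16  16  18  16  14  36  44  36  38  47  71 146]
 [ 11  10  11  12  14  11  11  13  11  13   7  38 122 153 144  93  66  77
   70  37  17  15  14  16  17  14  36  51  55  55  50  71]
 [ 12   9  12  13  11  13  12  12  12  11   6  27 113 131 114  93  56  60
   77  69  45  21  18  19  20  19  17  23  43  54  54  51]
 [ 10  10  10  11   9  12  13  13  11   7   9  24  93 106  91  74  43  62
   79  79  68  42  23  17  20  20  18  17  18  45  54  55]
 [  9  11  13  12  11  17  15  25  18  11   4  61  90  90  69  51  64  75
   78  78  80  82  52  22  15  18  15  17  18  23  46  53]
 [ 10  12  15  12  27  33  35  35  26  14   9  35  42  50  69  78  79  78
   78  62  40  38  71  51  21  17  17  21  17  17  23  38]
 [  8  12  10  11  20  35  39  39  33  16  10  64  81  79  78  77  78  78
   77  72  64  59  72  82  53  20  16  18  17  19  16  25]
 [  8   9  10  11  15  32  38  37  38  26  20  66  80  78  78  69  67  86
   96  87  73  71  77  77  79  50  19  15  16  17  18  16]
 [ 11   9  10   8  13  28  34  37  38  37  32  62  65  56 104 172 191 191
  192 187 183 153  97  71  75  78  58  28  13  17  18  18]
 [ 12  11  12  12  12  19  30  36  36  36  34  33  30 107 156 171 176 179
  179 174 167 156 144 102  62  68  76  69  37  16  17  18]]
```

All three balls are in their wells. The bar is pushed in about 7 mm, and the holder is square and flat against it. I'll hand it in.

```bash
python3 -c "
from rig import r
print(r.sign_off())"
```

```text
the job is handed in; nothing more can be done
None
```

I handed the job in at about 22 s with the three balls in the grey holder's wells. The arm is still gripping the holder and pressing it square and flat against the stop bar, which is pushed in about 7 mm. My last reading was 12.6 N in total, including some deck friction.

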